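# Load the inspection carousel and present the passed housing

### The arm

A 7-joint arm with a two-finger parallel gripper is mounted at the origin on the work surface. World frame = base frame: x ahead of the robot, y to its left, z up, the work surface at z = 0. Lengths are in m, angles in rad, forces in N, time in s.
With the tool pointing down it reaches from about 0.35 to 0.9 m from the base axis. Payload 8.1 kg.
Tool frame: the origin (TCP) lies midway between the tips of the shut fingers; the grasp point (between the pads) lies 19 mm behind it; z points along the fingers, x is the direction in which the jaws open and shut, and the axes are right-handed (so a half turn about z gives the same grasp; the last joint's range is limited). The gripper opens to 92 mm and grips with 3 to 60 N. Pads are 19 mm wide; open, the fingers measure 130 mm over their backs; the gripper's body (75 mm by 190 mm) begins 47 mm behind the grasp point.
Start: joints at [1.132, 0.434, 0.025, 1.573, -0.012, 1.134, -0.075], TCP at [0.206, -0.59, 0.227] pointing down, gripper open.
Joint ranges: [-2.62, 2.62], [-0.44, 2.09], [-1.27, 1.32], [0.08, 2.57], [-1.32, 4.46], [0.12, 2], [-2.74, 2.74]. Speed limits (rad/s): [2.22, 2.22, 3.01, 3.01, 3.14, 3.14, 3.14].

### API

Orientations are given as a rotation vector (axis times angle).
In Python, from cell import arm gives the robot as it stands.
- The arm moves only by the tool jog_arm, never from a script. Its argument "commands" is a list of rows, each an object with "translation": the shift along the tool's x, y, z in mm, a list of three; "turn": the turn, a rotation vector about the tool's x, y, z in rad, a list of three. A call has 1 to 12 rows; each row is the pose to reach, as a shift and turn from the pose commanded when the call began, along the tool's axes at that moment; what a row does not reach only later rows make up. A row lasts 1/12 s, in which the tool goes at most 41.7 mm and 7.16 degrees, less where a joint would pass 70% of its speed; a pose out of reach is approached as far as the arm can. A call with a gripper value outside its range is refused whole. "claw" is the closure, from -1 (fully open) to 1 (shut), so that 0 is half open, set as the call begins (left out, the last holds). The fingers move at their own pace and stop on an object; "grip_force" is the grip in N (left out, the last holds). Time passes only in rows, so rows that repeat a pose let the fingers close. It gives the time, the measured TCP pose, the force and the opening at its end, in the units of the state.
- arm.observe(): the state, without advancing time (a new reading comes with each control period).
- arm.get_image(name): name is "side" or "top"; returns the picture (480x640x3 uint8, blue, green, red); there is no depth.
- arm.camera_info(name): a dict with "vertical_fov" (degrees; the focal length in pixels is half the picture's height over the tangent of half this angle, whatever the lens; pixels are square), "cx", "cy" (the principal point, pixels), "eye" and "rotation" of the camera in the world. Camera axes: x right, y up, looking along -z (the intrinsics and any distortion apply to the point x, -y, -z); pixel columns grow to the right and rows downward; lengths in m; the calibration is good to about 2 mm. A picture is of the moment at which its call begins. camera_info takes no time and is no camera call.
- arm.sign_off(): hands the job in, once; it reports no verdict.
Trained networks look in the newest picture that a camera, given by its name, has taken for a name from the list of things; names that differ only in an ending like _2 or _b are one class to them, and where a whole thing is asked for, a point or a joint stands for the part that bears it (a point fixed in the world has none). Each returns a list of dicts, best first, with "confidence" (0 to 1); they miss things now and then, are a little off and sometimes report something else, mostly with a low value. They report only what shows in the picture. A call takes as long as a camera call. They do not tell look-alikes from the thing itself.
- arm.trace(camera, query): "region" (480x640 bool, what is visible of it) and "box" ([left, top, width, height] in pixels, round what is visible of it).
- arm.landmark_of(camera, query): "at" ([column, row] in pixels: a listed point, or the origin of a listed thing).
The state is a dict: "clock": time; "joints": joint angles; "dq": joint speeds; "joint_efforts": joint torques, N m; "position": TCP position; "ee_rot": TCP orientation; "force": force on the tool from outside, world axes, zero at the start; "ft_torque": the same for the moment, N m; "width": opening from 0.0 (shut) to 1.0 (fully open).
Only numpy, scipy, OpenCV 4.12 (cv2) and the standard library are available. Lean on these libraries where they do the work, as an engineer would, in place of code of your own. Each camera call takes 0.05 s, during which the arm holds its last target. There are 200 camera calls.

### The job

Sort the two inspected bearing housings into the nests on the turntable: the one with the round button on top has passed and stands upright in the round nest, the one with the straight bar on top is a reject and stands upright in the square nest. Then grip the upright crank peg, turn the turntable until the round nest faces front, in line with the steel pointer on the foot, and finish while still gripping the peg, holding the turntable still; do not let go. Leave the screwdriver, spray can and jar where they are.

Things in the scene. Friction and masses are not known exactly. Their poses are not given: they have to be found in the camera images.
- button_housing: Passed housing: loose upright aluminium cylinder, 42 mm diameter, 48 mm tall, 0.1 to 0.25 kg; on its top a black round button tag, 24 mm diameter, 8 mm high. Origin: centre of the underside, z up.
- bar_housing: Rejected housing: the same aluminium cylinder, 42 mm diameter, 48 mm tall; on its top a black straight bar tag, 40 x 8 x 8 mm. Origin: centre of the underside, z up.
- foot: Fixed foot of the carousel on the bench, origin on the turntable's axis at bench height, z up. A steel pointer with a diamond head lies on the bench along the foot's own -x from under the turntable to 205 mm from the axis, 80 mm beyond the turntable: it shows the front. At foot yaw 0 it points along world -x, back towards the robot; the foot stands turned up to 0.5 rad either way from that.
- turntable (a joint): Angle of the turntable, a plywood disc of 250 mm diameter whose upper face is 45 mm above the bench, turning about the foot's vertical axis; rad, anticlockwise from above positive. 0 (or any whole turn) = the round nest in line with the pointer. Turns freely either way, no stop within a full turn of the start, stays where left (friction about 0.08 N m).
- round_nest (a point): Round pass nest fixed on the turntable, a grey cup of 60 mm outer and 52 mm inner diameter; the point is the centre of its inner floor, 48 mm above the bench and 60 mm from the axis. Its rim stands 9 mm above this floor.
- square_nest (a point): Square reject nest fixed on the turntable, a grey tray 60 mm outside and 52 mm inside each way, 120 degrees anticlockwise (from above) from the round nest; the point is the centre of its inner floor, 48 mm above the bench and 60 mm from the axis. Its rim stands 9 mm above this floor.
- crank: Upright round steel peg on the turntable near its rim, 16 mm diameter (24 mm collar in the lowest 10 mm), 60 mm tall; 105 mm from the axis, 120 degrees clockwise (from above) from the round nest. Origin: centre of its foot, on the turntable's upper face 45 mm above the bench; its top is 105 mm above the bench. The peg spins freely about its own upright axis, like a crank handle, so a grip need not turn as it is carried round.
- front_mark (a point): Point fixed to the foot above the pointer line, 60 mm from the axis and 48 mm above the bench: the round nest's floor centre comes here when it faces front.
- screwdriver: Bystander: screwdriver with a yellow handle lying on the bench, leave alone.
- spray_can: Bystander: blue can, 56 mm diameter, 130 mm tall, leave alone.
- screw_jar: Bystander: small glass jar, 60 mm diameter, 70 mm tall, leave alone.
Mind the look-alikes: they are no part of the job. Leave any pink look-alike of the button_housing alone.

How it is judged:
On the way, in this order (a step that is already met when the one before it is completed fails the run):
1. button housing seated in the round nest and bar housing in the square nest, both let go (horizontal distance between button_housing and round_nest below 0.01 m and z of button_housing in the frame of round_nest between -0.004 and 0.004 m and angle between each of button_housing, bar_housing's own z axis and vertical below 0.1 rad and horizontal distance between bar_housing and square_nest below 0.01 m and z of bar_housing in the frame of square_nest between -0.004 and 0.004 m and contact force between the fingers and button_housing below 0.3 N and contact force between the fingers and bar_housing below 0.3 N), for 0.2 s.
2. round nest turned to the front pointer and the peg gripped (horizontal distance between button_housing and round_nest below 0.01 m and z of button_housing in the frame of round_nest between -0.004 and 0.004 m and angle between each of button_housing, bar_housing's own z axis and vertical below 0.1 rad and horizontal distance between bar_housing and square_nest below 0.01 m and z of bar_housing in the frame of square_nest between -0.004 and 0.004 m and horizontal distance between round_nest and front_mark below 0.01 m and contact force between the fingers and crank above 2 N and velocity of joint turntable between -0.08 and 0.08 rad/s), for 0.2 s.
At the end, for the whole second after the job is handed in: Button housing upright on the round nest's floor, bar housing upright on the square nest's (within 10 mm of centre, 4 mm in height); round nest within 10 mm (about 9 degrees) of the front mark; turntable at rest; the gripper still grips the crank peg (over 2 N) and touches no housing (all of step 2 and contact force between the fingers and button_housing below 0.3 N and contact force between the fingers and bar_housing below 0.3 N); the arm keeps its last pose, push and grip.
It fails at once if screwdriver displaced by more than 30 mm (distance of screwdriver from where it was at the start of the episode above 0.03 m).
It fails at once if spray_can displaced by more than 30 mm (distance of spray_can from where it was at the start of the episode above 0.03 m).
It fails at once if screw_jar displaced by more than 30 mm (distance of screw_jar from where it was at the start of the episode above 0.03 m).
It also fails if it takes over 72 s, if anything falls off the work surface, if the arm or the gripper's body presses on something with over 40 N, if the wrist force passes 120 N, or if a joint passes its speed limit or range.

## Working session

There is one attempt and no reset: what is moved stays moved. The work goes in short steps, Python scripts to look and compute and a tool call to move; the robot and the scene stay as the last step left them, time stands still between calls to the robot, and variables do not carry over. Pictures are saved under pics/ and viewed, about 8 in all and at most 12, crops included, and the job is handed in when it is done.

Besides the shell and the picture viewer there is one more tool, called in YAML: its name, and indented under it one key for each argument. jog_arm: Moves the arm, as the interface text tells. Its arguments: {"type":"object","properties":{"commands":{"type":"array","items":{"type":"object","properties":{"translation":{"type":"array","items":{"type":"number"}},"turn":{"type":"array","items":{"type":"number"}}}}},"claw":{"type":"number"},"grip_force":{"type":"number"}},"required":["commands"]}

```bash
ls; mkdir -p pics; python3 - <<'E'
from cell import arm
import cv2
for c in("top","side"):
    cv2.imwrite(f"pics/{c}0.png",arm.get_image(c)); i=arm.camera_info(c); print(c,i)
    for q in("button_housing","bar_housing","foot","turntable","round_nest","square_nest","crank","front_mark","screwdriver","spray_can","screw_jar"):
        try: print(q,[(x["at"],round(x["confidence"],2)) for x in arm.landmark_of(c,q)][:3])
        except Exception as e: print(q,e)
print(arm.observe())
E
```

```text
pics
top {'vertical_fov': 57.82826959266455, 'cx': 312.6660849844313, 'cy': 238.61933760182615, 'eye': array([0.45619467, 0.0142377 , 0.90522917]), 'rotation': array([ 0.132555  , -0.11257439, -1.54368119])}
button_housing [([171.4, 251.7], 0.91), ([133.3, 271.7], 0.85), ([170.3, 289.4], 0.84)]
bar_housing [([467.1, 299.6], 0.78)]
foot [([303.3, 250.2], 0.77)]
turntable it knows: bar_housing, button_housing, crank, foot, front_mark, round_nest, screw_jar, screwdriver, spray_can, square_nest
round_nest []
square_nest [([286.7, 276.7], 0.59)]
crank [([353.8, 251.0], 0.63)]
front_mark [([303.2, 281.6], 0.61)]
screwdriver [([185.7, 192.0], 0.9)]
spray_can [([480.9, 212.4], 0.96)]
screw_jar [([419.1, 164.6], 0.58)]
side {'vertical_fov': 57.064185196618986, 'cx': 319.34933188197937, 'cy': 244.97041869206942, 'eye': array([ 0.55194048, -0.60665039,  0.84082725]), 'rotation': array([ 0.6885267 , -0.02075547, -0.02481788])}
button_housing [([311.4, 180.9], 0.83), ([296.1, 161.6], 0.79), ([254.4, 185.1], 0.55)]
bar_housing [([270.9, 393.0], 0.82)]
foot [([315.2, 257.2], 0.98)]
turntable it kno
[... 363 characters left out ...]
11.6], 0.62)]
screw_jar []
{'clock': 1.1, 'joints': array([ 1.13240761,  0.43446868,  0.02498285,  1.57320995, -0.01160579,
        1.13398804, -0.07513173]), 'dq': array([-0.00171485,  0.00151587, -0.00047194, -0.00093634, -0.00068271,
        0.0019584 ,  0.00056888]), 'joint_efforts': array([-3.47389150e-04, -6.67679358e+01,  9.83173549e-01, -3.14804649e+01,
       -6.08342676e-02,  3.28448473e-02,  1.31898032e-04]), 'position': array([ 0.20593643, -0.5901112 ,  0.22675725]), 'ee_rot': array([ 2.56129991e+00, -1.81909978e+00,  9.64872301e-05]), 'force': array([ 0.26097157, -0.24805397, -0.1317506 ]), 'ft_torque': array([-0.01242636,  0.00410685,  0.00889389]), 'width': 0.9985484241992119}
```

View pics/top0.png

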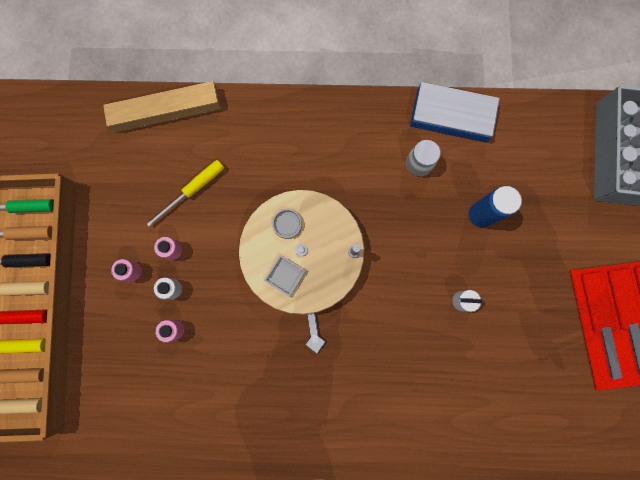

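View pics/side0.png

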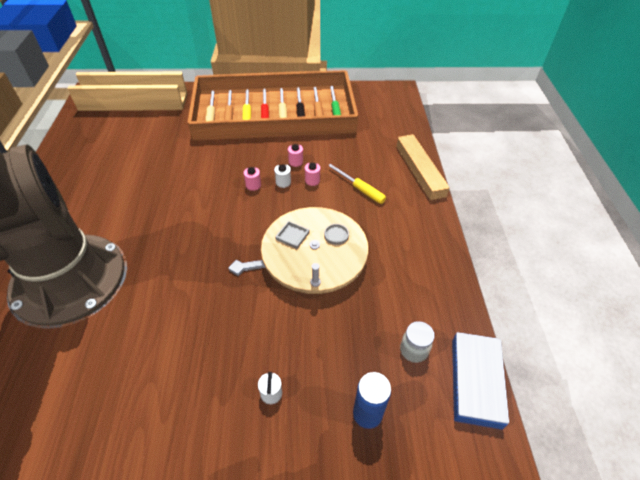

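The top view shows the silver button housing at (167,289) with three pink look-alikes beside it. The bar housing is at (468,300), the turntable hub at (301,250), the round nest at (287,223), the square nest at (286,276), the peg at (354,248) and the pointer head at (316,343). The side view agrees, with the button housing at (283,176), the bar housing at (270,388) and the peg at (315,272).

```bash
cat > h.py <<'E'
import numpy as np, cv2
from scipy.spatial.transform import Rotation as R
from cell import arm
def cam(c):
    i=arm.camera_info(c); return i,240/np.tan(np.radians(i["vertical_fov"])/2),R.from_rotvec(i["rotation"]).as_matrix()
def proj(c,p):
    i,f,M=cam(c); q=M.T@(np.asarray(p)-i["eye"]); return np.array([i["cx"]+f*q[0]/-q[2],i["cy"]-f*q[1]/-q[2]])
def plane(c,uv,z):
    i,f,M=cam(c); d=M@np.array([(uv[0]-i["cx"])/f,-(uv[1]-i["cy"])/f,-1]); return i["eye"]+d*(z-i["eye"][2])/d[2]
def tool(target):  # shift to target in tool axes, mm
    o=arm.observe(); return 1000*R.from_rotvec(o["ee_rot"]).as_matrix().T@(np.asarray(target)-o["position"])
E
python3 - <<'E'
from h import *
from scipy.optimize import least_squares
for c in("top","side"):
    im=arm.get_image(c)
    for q in("button_housing","bar_housing","screw_jar","spray_can"):
        print(c,q,[(x["box"],round(x["confidence"],2),[round(float(v)) for v in cv2.mean(im,x["region"].astype(np.uint8))[:3]]) for x in arm.trace(c,q)])
print(arm.camera_info("top").keys())
print("button",plane("top",(166,288),.056),plane("side",(283,169),.056),"bar",plane("top",(470.5,300),.056),plane("side",(270,382),.056))
obs=[("top","hub",(301.5,250)),("side","hub",(314.5,244)),("top","r",(287.5,223.5)),("side","r",(336.5,234)),("top","s",(286,276)),("side","s",(293,235.5)),("top","c",(355,246)),("side","c",(315.5,265.5)),("top","p",(315.5,343.5)),("side","p",(237,267.5)),("top","disc",(301.5,251.5)),]
def model(v):
    x,y,fy,t=v; a=fy+np.pi+t; P=lambda r,a,z:(x+r*np.cos(a),y+r*np.sin(a),z)
    return dict(hub=P(0,0,.055),disc=P(0,0,.045),r=P(.06,a,.057),s=P(.06,a+2*np.pi/3,.057),c=P(.105,a-2*np.pi/3,.105),p=P(.193,fy+np.pi,.003))
res=lambda v:np.concatenate([proj(c,model(v)[k])-uv for c,k,uv in obs])
s=min((least_squares(res,[.45,.03,0,t],loss="soft_l1") for t in(-2,0,2,3.1)),key=lambda s:s.cost)
print(s.x,s.cost,model(s.x));[print(o[:2],r) for o,r in zip(obs,res(s.x).reshape(-1,2).round(1))]
E
```

```text
top button_housing [([153.6, 280.1, 29.5, 18.6], 0.76, [128, 126, 129]), ([153.5, 236.3, 28.5, 23.8], 0.7, [110, 93, 136]), ([156.5, 320.6, 27.5, 23.2], 0.66, [115, 95, 136]), ([112.2, 259.3, 27.2, 20.6], 0.64, [108, 89, 131])]
top bar_housing [([455.2, 291.1, 24.4, 22.0], 0.71, [152, 150, 152])]
top screw_jar [([406.6, 143.2, 36.2, 35.2], 0.97, [152, 149, 150]), ([147.1, 158.1, 75.0, 66.2], 0.54, [31, 177, 190]), ([462.4, 185.4, 57.1, 42.3], 0.38, [138, 117, 105])]
top spray_can [([468.5, 189.6, 51.3, 40.1], 0.61, [141, 119, 105])]
side button_housing [([274.3, 164.2, 15.9, 20.5], 0.88, [165, 164, 169]), ([304.4, 159.9, 15.7, 24.5], 0.66, [134, 110, 181]), ([247.1, 166.5, 16.1, 24.1], 0.65, [129, 105, 177]), ([289.3, 142.9, 16.9, 23.4], 0.58, [131, 107, 179])]
side bar_housing [([258.6, 373.1, 22.1, 29.5], 0.83, [196, 195, 197])]
side screw_jar [([399.9, 325.0, 35.1, 38.3], 0.64, [190, 189, 189])]
side spray_can [([351.9, 370.2, 35.4, 59.3], 0.84, [179, 157, 148])]
dict_keys(['vertical_fov', 'cx', 'cy', 'eye', 'rotation'])
button [0.48610435 0.31045675 0.056     ] [0.49021908 0.3045
[... 667 characters left out ...]
ate_fun()
    ~~~~~~~~~~~~~~~~^^
    self.f = self.fun_wrapped(xp_copy(self.x))
             ~~~~~~~~~~~~~~~~^^^^^^^^^^^^^^^^^
    return np.atleast_1d(self.fun(x))
                         ~~~~~~~~^^^
    return self.f(x, *self.args, **self.kwargs)
           ~~~~~~^^^^^^^^^^^^^^^^^^^^^^^^^^^^^^
  File "<stdin>", line 13, in <lambda>
  File "h.py", line 7, in proj
    i,f,M=cam(c); q=M.T@(np.asarray(p)-i["eye"]); return np.array([i["cx"]+f*q[0]/-q[2],i["cy"]-f*q[1]/-q[2]])
          ~~~^^^
  File "h.py", line 5, in cam
    i=arm.camera_info(c); return i,240/np.tan(np.radians(i["vertical_fov"])/2),R.from_rotvec(i["rotation"]).as_matrix()
ValueError: time passes only in moves, steps and waits
```

```bash
sed -i 's/^def cam(c):/import functools\n@functools.cache\ndef cam(c):/' h.py
cat > fit.py <<'E'
from h import *
from scipy.optimize import least_squares
def model(v):
    x,y,fy,t=v; a=fy+np.pi+t; P=lambda r,a,z:(x+r*np.cos(a),y+r*np.sin(a),z)
    return dict(hub=P(0,0,.055),disc=P(0,0,.045),r=P(.06,a,.057),s=P(.06,a+2*np.pi/3,.057),c=P(.105,a-2*np.pi/3,.105),p=P(.193,fy+np.pi,.003))
def fit(obs):
    res=lambda v:np.concatenate([proj(c,model(v)[k])-uv for c,k,uv in obs])
    s=min((least_squares(res,[.45,.03,0,t],loss="soft_l1") for t in(-2,0,2,3.1)),key=lambda s:s.cost)
    print("fit",s.x.round(4),s.cost.round(2));[print(k,np.round(p,4)) for k,p in model(s.x).items()]
    [print(o[:2],r) for o,r in zip(obs,res(s.x).reshape(-1,2).round(1))]
    return s.x
E
python3 - <<'E'
from fit import *
fit([("top","hub",(301.5,250)),("side","hub",(314.5,244)),("top","r",(287.5,223.5)),("side","r",(336.5,234)),("top","s",(286,276)),("side","s",(293,235.5)),("top","c",(355,246)),("side","c",(315.5,265.5)),("top","p",(315.5,343.5)),("side","p",(237,267.5)),("top","disc",(301.5,251.5))])
print(tool([.478,-.2825,.03]),R.from_rotvec(arm.observe()["ee_rot"]).as_matrix().round(2))
im=arm.get_image("top")
g=lambda x,y:cv2.resize(im[y-30:y+30,x-40:x+40],(400,300),interpolation=cv2.INTER_CUBIC)
cv2.imwrite("pics/c1.png",np.vstack([np.hstack([g(168,289),g(468,300)]),cv2.resize(im[190:358,220:440],(800,600))[0:0] if 0 else np.hstack([g(287,223),g(286,276)])]))
E
```

```text
fit [0.5687 0.0477 0.1617 3.5112] 13.3
hub [0.5687 0.0477 0.055 ]
disc [0.5687 0.0477 0.045 ]
r [0.6205 0.0781 0.057 ]
s [0.5165 0.0773 0.057 ]
c [ 0.5695 -0.0573  0.105 ]
p [0.3782 0.0166 0.003 ]
('top', 'hub') [ 0.3 -0.8]
('side', 'hub') [-0.  -1.6]
('top', 'r') [-0.3 -0.6]
('side', 'r') [-0.4 -2.4]
('top', 's') [-0.2 -0.8]
('side', 's') [-1. -3.]
('top', 'c') [2.3 0.5]
('side', 'c') [0.6 0.3]
('top', 'p') [-0.1  2.7]
('side', 'p') [-3.3  0.5]
('top', 'disc') [ 0.5 -1.7]
[-200.79114541 -358.22408668  196.72977369] [[ 0.33 -0.94 -0.  ]
 [-0.94 -0.33 -0.  ]
 [ 0.    0.   -1.  ]]
```

View pics/c1.png

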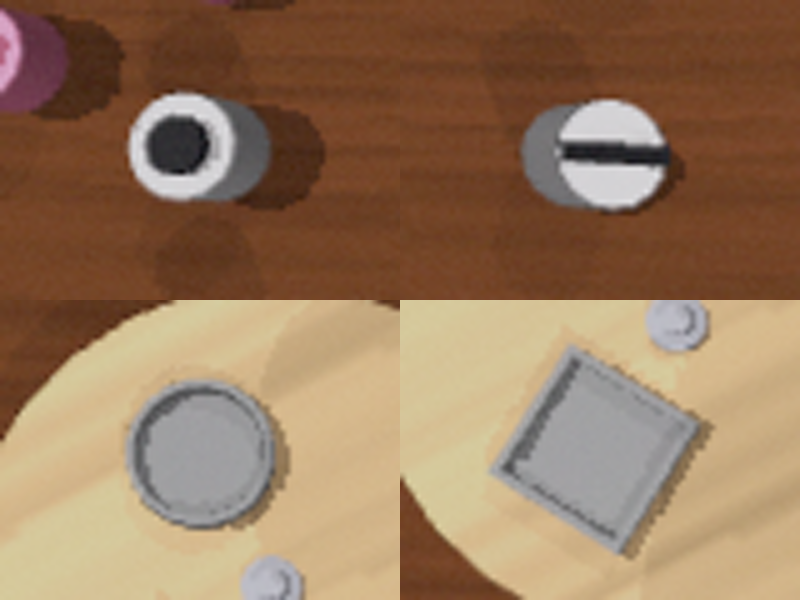

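The crops confirm the housing tops: button at top pixel (164.4,288.4), silver with pink neighbours, and bar at (470.4,301). The round nest rim centre is at (287.2,224) and the square nest centre at (285.6,275.8). I'll approach the bar housing with the jaws along y.

jog_arm:
  commands:
    - {"translation":[-20,-35,10],"turn":[0,0,0.08]}
    - {"translation":[-40,-71,20],"turn":[0,0,0.17]}
    - {"translation":[-60,-106,30],"turn":[0,0,0.25]}
    - {"translation":[-80,-142,40],"turn":[0,0,0.337]}
    - {"translation":[-100,-178,50],"turn":[0,0,0.337]}
    - {"translation":[-120,-213,60],"turn":[0,0,0.337]}
    - {"translation":[-140,-249,70],"turn":[0,0,0.337]}
    - {"translation":[-160,-285,80],"turn":[0,0,0.337]}
    - {"translation":[-180,-320,90],"turn":[0,0,0.337]}
    - {"translation":[-200.6,-357,97],"turn":[0,0,0.337]}
    - {"translation":[-200.6,-357,97],"turn":[0,0,0.337]}
    - {"translation":[-200.6,-357,97],"turn":[0,0,0.337]}
  claw: -0.5
  grip_force: 25

```text
clock: 2.65
position: [0.4792, -0.2795, 0.1292]
ee_rot: [-2.226, 2.215, 0.002]
force: [0.9, -0.7, -0.1]
width: 0.752
```

```bash
python3 - <<'E'
from h import *
o=arm.observe();print(o["position"],R.from_rotvec(o["ee_rot"]).as_matrix().round(3),o["width"])
print("bar",plane("top",(470.4,301),.048),"button",plane("top",(164.4,288.4),.048))
print(proj("side",o["position"]),proj("top",o["position"]))
a=arm.get_image("side");b=arm.get_image("top")
cv2.imwrite("pics/s2.png",np.hstack([cv2.resize(a[290:440,190:340],(400,400)),cv2.resize(b[225:375,395:545],(400,400))]))
print(tool([.477,-.283,.020]))
E
```

```text
[ 0.47916719 -0.27946077  0.1291945 ] [[ 0.005 -1.     0.   ]
 [-1.    -0.005  0.002]
 [-0.002 -0.    -1.   ]] 0.7515952030264275
bar [ 0.4755565  -0.28296321  0.048     ] button [0.48552795 0.31634818 0.048     ]
[266.58697824 362.39174106] [484.35498037 298.22431225]
[ -0.53259763  -0.33460324 109.7335828 ]
```

View pics/s2.png

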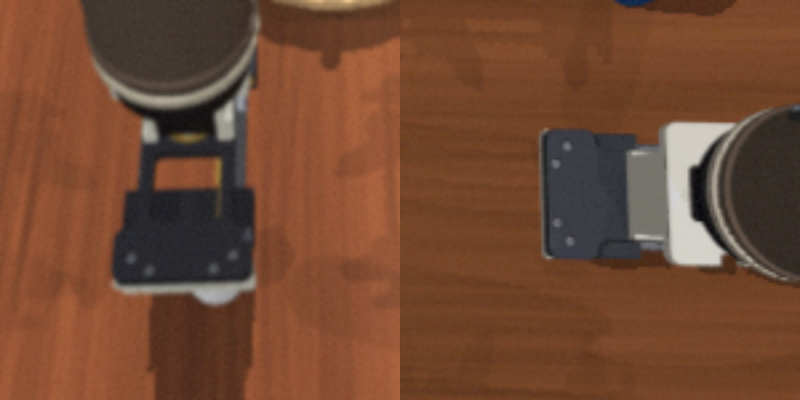

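The arm now hides the bar housing in the top view. In the side view its bright edge shows below the finger plate at about (271,400). The alignment is plausible, so I'll go down and grip.

jog_arm:
  commands:
    - {"translation":[-0.5,0,30]}
    - {"translation":[-0.5,0,60]}
    - {"translation":[-0.5,0,80]}
    - {"translation":[-0.5,0,95]}
    - {"translation":[-0.5,0,109]}
    - {"translation":[-0.5,0,109]}
    - {"translation":[-0.5,0,109]}

```text
schema error: expected keys translation, turn
```

jog_arm:
  commands:
    - {"translation":[0,0,0]}
    - {"translation":[0,0,0]}
    - {"translation":[0,0,0]}
    - {"translation":[0,0,0]}
    - {"translation":[0,0,0]}
    - {"translation":[0,0,0]}
  claw: 1

```text
schema error: expected keys translation, turn
```

jog_arm:
  commands:
    - {"translation":[-0.5,0,30],"turn":[0,0,0]}
    - {"translation":[-0.5,0,60],"turn":[0,0,0]}
    - {"translation":[-0.5,0,80],"turn":[0,0,0]}
    - {"translation":[-0.5,0,95],"turn":[0,0,0]}
    - {"translation":[-0.5,0,109],"turn":[0,0,0]}
    - {"translation":[-0.5,0,109],"turn":[0,0,0]}
    - {"translation":[-0.5,0,109],"turn":[0,0,0]}

```text
clock: 3.33
position: [0.4757, -0.284, 0.0207]
ee_rot: [2.217, -2.225, -0.001]
force: [0.9, 0.2, 1.0]
width: 0.75
```

jog_arm:
  commands:
    - {"translation":[0,0,0],"turn":[0,0,0]}
    - {"translation":[0,0,0],"turn":[0,0,0]}
    - {"translation":[0,0,0],"turn":[0,0,0]}
    - {"translation":[0,0,0],"turn":[0,0,0]}
    - {"translation":[0,0,0],"turn":[0,0,0]}
    - {"translation":[0,0,0],"turn":[0,0,0]}
  claw: 1

```text
clock: 3.83
position: [0.4772, -0.2828, 0.0213]
ee_rot: [-2.22, 2.223, -0.001]
force: [-1.3, 0.9, 5.5]
width: 0.454
```

```bash
python3 - <<'E'
from h import *
o=arm.observe();print(o["clock"],o["position"],o["width"]*92,o["force"])
print(tool([.5165,.0773,.120]))
E
```

```text
3.8333 [ 0.47724319 -0.282768    0.02132996] 41.76613014838928 [-1.34168418  0.86457722  5.47911349]
[-360.06900649  -38.89792477  -98.80840248]
```

jog_arm:
  commands:
    - {"translation":[0,0,-30],"turn":[0,0,0]}
    - {"translation":[0,0,-70],"turn":[0,0,0]}
    - {"translation":[-15,-2,-100],"turn":[0,0,0]}
    - {"translation":[-50,-5,-100],"turn":[0,0,0]}
    - {"translation":[-85,-9,-100],"turn":[0,0,0]}
    - {"translation":[-125,-13,-100],"turn":[0,0,0]}
    - {"translation":[-165,-18,-100],"turn":[0,0,0]}
    - {"translation":[-205,-22,-100],"turn":[0,0,0]}
    - {"translation":[-245,-26,-100],"turn":[0,0,0]}
    - {"translation":[-285,-31,-100],"turn":[0,0,0]}
    - {"translation":[-325,-35,-100],"turn":[0,0,0]}
    - {"translation":[-360,-39,-100],"turn":[0,0,0]}

```text
clock: 4.83
position: [0.516, 0.0803, 0.1208]
ee_rot: [-2.221, 2.221, 0.001]
force: [1.0, 0.1, -1.1]
width: 0.454
```

jog_arm:
  commands:
    - {"translation":[0,0,10],"turn":[0,0,0]}
    - {"translation":[0,0,20],"turn":[0,0,0]}
    - {"translation":[0,0,30],"turn":[0,0,0]}
    - {"translation":[0,0,35],"turn":[0,0,0]}
    - {"translation":[0,0,35],"turn":[0,0,0]}
    - {"translation":[0,0,35],"turn":[0,0,0]}

```text
clock: 5.33
position: [0.516, 0.0759, 0.0853]
ee_rot: [2.217, -2.224, -0.001]
force: [-0.3, -0.7, -1.0]
width: 0.453
```

```bash
python3 - <<'E'
from h import *
a=arm.get_image("side");b=arm.get_image("top")
o=arm.observe();print(o["clock"],o["position"],o["width"]*92,o["force"])
print(tool([.5165,.0773,.0695]))
cv2.imwrite("pics/s3.png",np.hstack([cv2.resize(a[170:300,240:370],(400,400),interpolation=3),cv2.resize(b[190:330,220:360],(400,400),interpolation=3)]))
E
```

```text
5.4333 [0.51667851 0.07652042 0.08598472] 41.39306751125354 [-0.65483038  0.56149508 -1.46269862]
[-0.78107731  0.18719827 16.4845507 ]
```

View pics/s3.png

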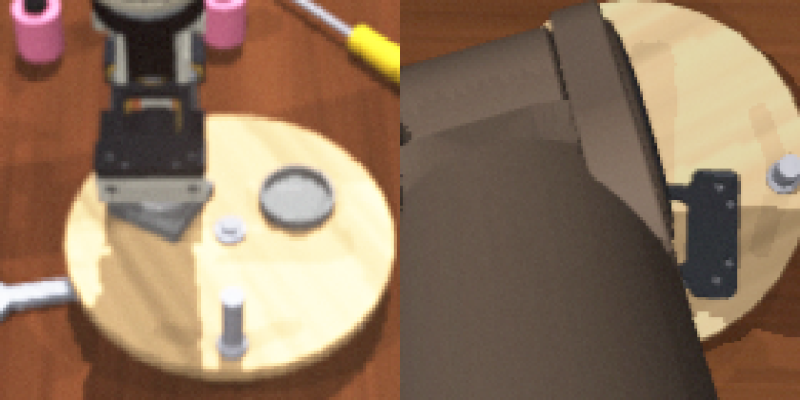

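The side crop shows the bar housing held just above the square nest, with the nest's front corner visible under the finger plate and the round nest free. I'll shift y by about 2 mm to split the difference between the cameras, then lower while watching the force.

jog_arm:
  commands:
    - {"translation":[1.5,-0.5,0],"turn":[0,0,0]}
    - {"translation":[1.5,-0.5,4],"turn":[0,0,0]}
    - {"translation":[1.5,-0.5,8],"turn":[0,0,0]}
    - {"translation":[1.5,-0.5,11],"turn":[0,0,0]}
    - {"translation":[1.5,-0.5,11],"turn":[0,0,0]}
    - {"translation":[1.5,-0.5,11],"turn":[0,0,0]}

```text
clock: 5.93
position: [0.5166, 0.0759, 0.0744]
ee_rot: [2.22, -2.222, -0.001]
force: [0.6, 0.1, -0.8]
width: 0.452
```

jog_arm:
  commands:
    - {"translation":[0,0,2],"turn":[0,0,0]}
    - {"translation":[0,0,3],"turn":[0,0,0]}
    - {"translation":[0,0,4.5],"turn":[0,0,0]}
    - {"translation":[0,0,4.5],"turn":[0,0,0]}
    - {"translation":[0,0,4.5],"turn":[0,0,0]}

```text
clock: 6.35
position: [0.5168, 0.0758, 0.0701]
ee_rot: [2.22, -2.223, -0.0]
force: [-0.3, -0.3, -1.3]
width: 0.455
```

```bash
python3 - <<'E'
from h import *
o=arm.observe();print(o["clock"],o["position"],o["width"]*92,o["force"],o["ft_torque"])
E
```

```text
6.35 [0.5168021  0.07584151 0.07012578] 41.86648917174766 [-0.28468491 -0.28358258 -1.32214317] [0.04984994 0.0282674  0.04308186]
```

The base is at about 0.049, below the rim and with no force, so it is in the nest. Releasing and retreating.

jog_arm:
  commands:
    - {"translation":[0,0,0.5],"turn":[0,0,0]}
    - {"translation":[0,0,0.5],"turn":[0,0,0]}
    - {"translation":[0,0,0.5],"turn":[0,0,0]}
    - {"translation":[0,0,0.5],"turn":[0,0,0]}
    - {"translation":[0,0,0.5],"turn":[0,0,0]}
  claw: -0.5

```text
clock: 6.77
position: [0.517, 0.0759, 0.0698]
ee_rot: [-2.22, 2.223, -0.0]
force: [-0.6, 0.4, -0.1]
width: 0.735
```

jog_arm:
  commands:
    - {"translation":[0,0,-20],"turn":[0,0,0]}
    - {"translation":[0,0,-50],"turn":[0,0,0]}
    - {"translation":[0,0,-80],"turn":[0,0,0]}
    - {"translation":[-30,0,-90],"turn":[0,0,0]}
    - {"translation":[-70,5,-90],"turn":[0,0,0]}
    - {"translation":[-110,10,-90],"turn":[0,0,0]}
    - {"translation":[-150,15,-90],"turn":[0,0,0]}
    - {"translation":[-190,22,-85],"turn":[0,0,0]}
    - {"translation":[-220,27,-80],"turn":[0,0,0]}
    - {"translation":[-235,29,-70],"turn":[0,0,0]}
    - {"translation":[-235,29,-70],"turn":[0,0,0]}
    - {"translation":[-235,29,-70],"turn":[0,0,0]}

```text
clock: 7.77
position: [0.4874, 0.3113, 0.1391]
ee_rot: [2.221, -2.22, -0.0]
force: [-0.2, -1.2, 1.0]
width: 0.748
```

```bash
python3 - <<'E'
from h import *
a=arm.get_image("side");b=arm.get_image("top")
o=arm.observe();print(o["clock"],o["position"],o["width"]*92,o["force"])
print("side btn rim",plane("side",(283,172),.048), tool([.4875,.3125,.021]))
cv2.imwrite("pics/s4.png",np.hstack([cv2.resize(a[120:300,225:405],(400,400),interpolation=3),cv2.resize(b[190:360,140:310],(400,400),interpolation=3)]))
E
```

```text
7.8667 [0.48876019 0.30945827 0.13984033] 68.80261773167473 [ 0.53430387 -0.06548042  0.17439953]
side btn rim [0.48986382 0.30162237 0.048     ] [ -3.15131407   1.30108845 118.83703034]
```

View pics/s4.png

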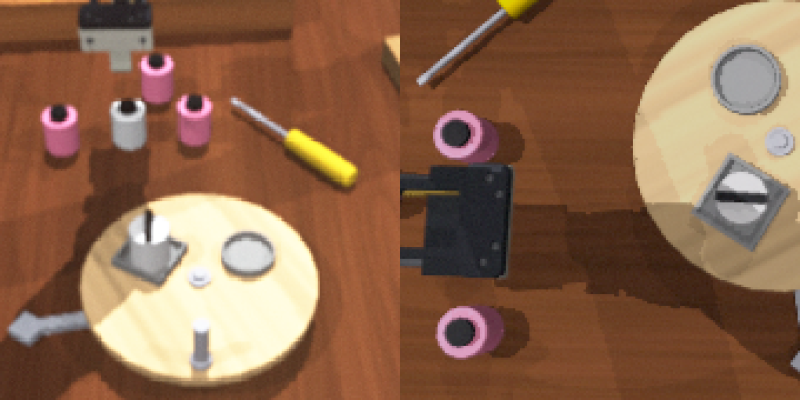

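```bash
python3 - <<'E'
from h import *
print("top bar",plane("top",(285.4,273.5),.096),"side bar",plane("side",(292,224),.096),"truth .517 .0758")
print("side tip proj",proj("side",[.4888,.309-.0345,.140]))
for q,c in(("button_housing","top"),("round_nest","side"),("round_nest","top")):
  print(q,c,[(np.round(x["at"],1),plane(c,x["at"],.048 if "nest" in q else 0).round(4)) for x in arm.landmark_of(c,q)])
print(plane("top",(140+346*.425,190+79*.425),.057),tool([.487,.310,.021]))
E
```

```text
top bar [0.51689006 0.0753441  0.096     ] side bar [0.51803247 0.06902833 0.096     ] truth .517 .0758
side tip proj [280.38140096 151.06719731]
button_housing top [(array([174.2, 328.9]), array([0.4053, 0.3067, 0.    ])), (array([172.4, 251.8]), array([0.5641, 0.3223, 0.    ])), (array([129.4, 271.8]), array([0.5199, 0.4095, 0.    ]))]
round_nest side [(array([333.8, 229.6]), array([0.6161, 0.0925, 0.048 ]))]
round_nest top [(array([289.1, 221.9]), array([0.6243, 0.0751, 0.048 ])), (array([284.4, 273.6]), array([0.5202, 0.0809, 0.048 ]))]
[0.61909791 0.07841125 0.057     ] [ -0.53080514   2.06895265 119.18119692]
```

The bar housing is seated in the square nest, and the top camera agrees with the arm there to under 1 mm. I'll use the top camera's numbers for the button housing and go down onto it.

jog_arm:
  commands:
    - {"translation":[-4.5,2,20],"turn":[0,0,0]}
    - {"translation":[-4.5,2,50],"turn":[0,0,0]}
    - {"translation":[-4.5,2,75],"turn":[0,0,0]}
    - {"translation":[-4.5,2,100],"turn":[0,0,0]}
    - {"translation":[-4.5,2,119],"turn":[0,0,0]}
    - {"translation":[-4.5,2,119],"turn":[0,0,0]}
    - {"translation":[-4.5,2,119],"turn":[0,0,0]}

```text
clock: 8.6
position: [0.4862, 0.3144, 0.0205]
ee_rot: [2.218, -2.223, 0.0]
force: [0.2, -0.2, 0.7]
width: 0.754
```

jog_arm:
  commands:
    - {"translation":[0,0,0],"turn":[0,0,0]}
    - {"translation":[0,0,0],"turn":[0,0,0]}
    - {"translation":[0,0,0],"turn":[0,0,0]}
    - {"translation":[0,0,0],"turn":[0,0,0]}
    - {"translation":[0,0,0],"turn":[0,0,0]}
    - {"translation":[0,0,0],"turn":[0,0,0]}
  claw: 1

```text
clock: 9.1
position: [0.4867, 0.3158, 0.0216]
ee_rot: [-2.219, 2.222, -0.0]
force: [-1.2, -0.1, 7.5]
width: 0.451
```

```bash
python3 - <<'E'
from h import *
o=arm.observe();print(o["clock"],o["position"],o["width"]*92,o["force"])
print(tool([.6195,.0785,.120]))
E
```

```text
9.1 [0.4866803  0.31581645 0.02158061] 41.50329941227304 [-1.24230753 -0.07309937  7.51214378]
[ 237.05313111 -133.25289429  -98.46840734]
```

jog_arm:
  commands:
    - {"translation":[0,0,-35],"turn":[0,0,0]}
    - {"translation":[0,0,-75],"turn":[0,0,0]}
    - {"translation":[0,0,-110],"turn":[0,0,0]}
    - {"translation":[30,-17,-110],"turn":[0,0,0]}
    - {"translation":[60,-34,-110],"turn":[0,0,0]}
    - {"translation":[95,-53,-110],"turn":[0,0,0]}
    - {"translation":[130,-73,-110],"turn":[0,0,0]}
    - {"translation":[165,-93,-110],"turn":[0,0,0]}
    - {"translation":[200,-112,-110],"turn":[0,0,0]}
    - {"translation":[225,-126,-110],"turn":[0,0,0]}
    - {"translation":[237,-133,-100],"turn":[0,0,0]}
    - {"translation":[237,-133,-90],"turn":[0,0,0]}

```text
clock: 10.1
position: [0.6207, 0.0731, 0.1104]
ee_rot: [2.213, -2.229, 0.004]
force: [-0.5, -0.7, -2.7]
width: 0.447
```

jog_arm:
  commands:
    - {"translation":[0,0,10],"turn":[0,0,0]}
    - {"translation":[0,0,20],"turn":[0,0,0]}
    - {"translation":[0,0,25],"turn":[0,0,0]}
    - {"translation":[0,0,25],"turn":[0,0,0]}
    - {"translation":[0,0,25],"turn":[0,0,0]}

```text
clock: 10.52
position: [0.6183, 0.0795, 0.0854]
ee_rot: [2.222, -2.22, -0.001]
force: [-0.2, -0.3, -1.8]
width: 0.45
```

```bash
python3 - <<'E'
from h import *
a=arm.get_image("side")
o=arm.observe();print(o["clock"],o["position"],o["width"]*92,o["force"])
print(tool([.6195,.0785,.0705]))
cv2.imwrite("pics/s5.png",cv2.resize(a[170:300,240:400],(640,520),interpolation=3))
E
```

```text
10.5667 [0.6187767  0.07924121 0.08593304] 41.37170049828234 [ 0.63721088  0.67475404 -2.10712933]
[ 0.74481641 -0.72141216 15.43295348]
```

View pics/s5.png

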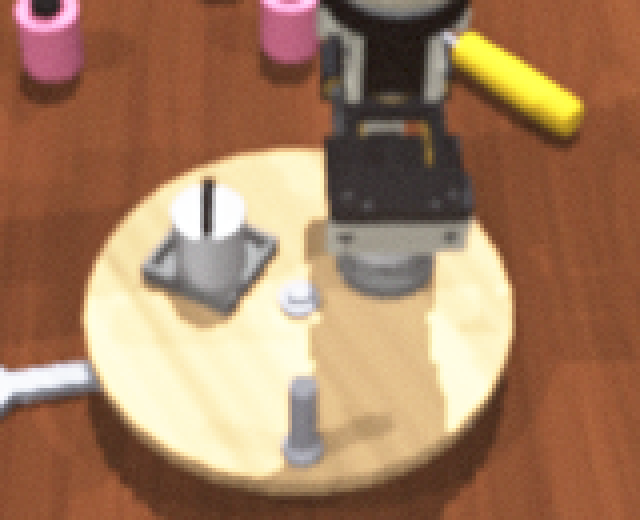

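The bar housing stands in the square nest. The button housing is held centred over the round nest at about crop pixel (387,275), so I'll lower it.

jog_arm:
  commands:
    - {"translation":[0.5,-0.5,4],"turn":[0,0,0]}
    - {"translation":[0.5,-0.5,8],"turn":[0,0,0]}
    - {"translation":[0.5,-0.5,11],"turn":[0,0,0]}
    - {"translation":[0.5,-0.5,13],"turn":[0,0,0]}
    - {"translation":[0.5,-0.5,15],"turn":[0,0,0]}
    - {"translation":[0.5,-0.5,15.5],"turn":[0,0,0]}
    - {"translation":[0.5,-0.5,15.5],"turn":[0,0,0]}
    - {"translation":[0.5,-0.5,15.5],"turn":[0,0,0]}

```text
clock: 11.23
position: [0.6194, 0.0777, 0.0703]
ee_rot: [-2.22, 2.223, -0.0]
force: [-0.3, 0.5, -1.6]
width: 0.449
```

```bash
python3 - <<'E'
from h import *
o=arm.observe();print(o["clock"],o["position"],o["width"]*92,o["force"],o["ft_torque"])
E
```

```text
11.2333 [0.61943016 0.07772117 0.07025237] 41.30129550070376 [-0.26739452  0.45783617 -1.62176996] [-0.03110975 -0.00383979  0.00460018]
```

Seated height reached. Releasing, then up and over to the front of the peg.

jog_arm:
  commands:
    - {"translation":[0,0,0.5],"turn":[0,0,0]}
    - {"translation":[0,0,0.5],"turn":[0,0,0]}
    - {"translation":[0,0,0.5],"turn":[0,0,0]}
    - {"translation":[0,0,0.5],"turn":[0,0,0]}
    - {"translation":[0,0,0.5],"turn":[0,0,0]}
  claw: -0.5

```text
clock: 11.65
position: [0.6195, 0.0777, 0.0699]
ee_rot: [-2.22, 2.223, -0.0]
force: [-0.2, -0.0, -0.3]
width: 0.737
```

jog_arm:
  commands:
    - {"translation":[0,0,-20],"turn":[0,0,0]}
    - {"translation":[0,0,-55],"turn":[0,0,0]}
    - {"translation":[0,0,-90],"turn":[0,0,0]}
    - {"translation":[35,10,-100],"turn":[0,0,0]}
    - {"translation":[70,25,-100],"turn":[0,0,0]}
    - {"translation":[105,40,-100],"turn":[0,0,0]}
    - {"translation":[135,50,-100],"turn":[0,0,0]}
    - {"translation":[135,50,-100],"turn":[0,0,0]}
    - {"translation":[135,50,-100],"turn":[0,0,0]}
  claw: -0.3

```text
clock: 12.4
position: [0.5687, -0.0598, 0.1701]
ee_rot: [2.215, -2.227, 0.001]
force: [-0.0, 1.0, -0.5]
width: 0.651
```

```bash
python3 - <<'E'
from h import *
a=arm.get_image("side");b=arm.get_image("top")
o=arm.observe();print(o["clock"],o["position"],o["width"]*92,o["force"])
print(tool([.5695,-.0573,.068]))
cv2.imwrite("pics/s6.png",np.hstack([cv2.resize(a[170:300,240:400],(400,325),interpolation=3),cv2.resize(b[180:366,220:449],(400,325),interpolation=3)]))
E
```

```text
12.5 [ 0.56956888 -0.05638     0.16990175] 59.93945201734386 [ 0.37879272  0.72580687 -0.37227464]
[  0.98529367   0.12799161 101.90108323]
```

View pics/s6.png

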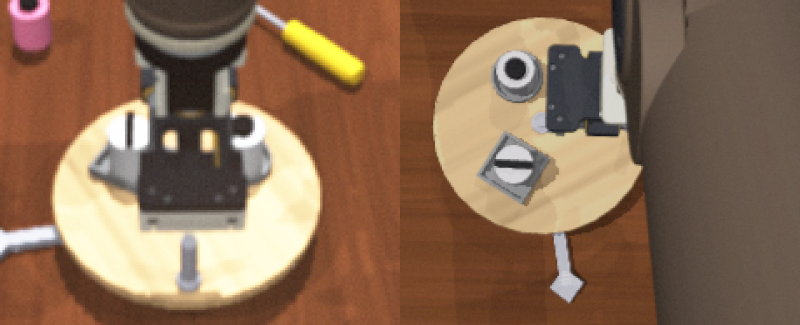

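Both housings are upright in their nests, button at crop (515,68) and bar at (513,163), and the peg is straight below the gripper. Going down to grip it.

jog_arm:
  commands:
    - {"translation":[0,0,30],"turn":[0,0,0]}
    - {"translation":[0,0,60],"turn":[0,0,0]}
    - {"translation":[0,0,85],"turn":[0,0,0]}
    - {"translation":[0,0,101],"turn":[0,0,0]}
    - {"translation":[0,0,101],"turn":[0,0,0]}
    - {"translation":[0,0,101],"turn":[0,0,0]}

```text
clock: 13.0
position: [0.5691, -0.0557, 0.0682]
ee_rot: [2.222, -2.22, -0.003]
force: [0.2, 0.0, 0.6]
width: 0.648
```

jog_arm:
  commands:
    - {"translation":[0,0,0],"turn":[0,0,0]}
    - {"translation":[0,0,0],"turn":[0,0,0]}
    - {"translation":[0,0,0],"turn":[0,0,0]}
    - {"translation":[0,0,0],"turn":[0,0,0]}
    - {"translation":[0,0,0],"turn":[0,0,0]}
    - {"translation":[0,0,0],"turn":[0,0,0]}
    - {"translation":[0,0,0],"turn":[0,0,0]}
    - {"translation":[0,0,0],"turn":[0,0,0]}
    - {"translation":[0,0,0],"turn":[0,0,0]}
  claw: 1

```text
clock: 13.75
position: [0.5694, -0.056, 0.0689]
ee_rot: [-2.22, 2.221, 0.001]
force: [-1.5, 4.5, 3.3]
width: 0.16
```

```bash
python3 - <<'E'
from h import *
o=arm.observe();print(o["clock"],o["position"],o["width"]*92,o["force"])
# pointer: top picture now, diamond & stem ends (from crop, scale .5725)
p=plane("top",(220+168*.5725,180+286*.5725),.003);c=plane("top",(301.5,251),.045);print(p,c,np.arctan2(*(c-p)[1::-1]))
c=np.array([.5687,.0477]); P=o["position"][:2]
print(np.linalg.norm(P-c),np.arctan2(*(P-c)[::-1]))
a0=-1.563
for fy in(.1617,):
  for k in range(0,23):
    a=a0+2.772*k/22; q=c+.105*np.array([np.cos(a),np.sin(a)])
    s=tool([*q,o["position"][2]]); print(k,s.round())
E
```

```text
13.75 [ 0.56936309 -0.05597507  0.06893444] 14.699580851501976 [-1.46131547  4.47456162  3.29698685]
[0.38324771 0.01513893 0.003     ] [0.56635148 0.04858424 0.045     ] 0.18066599539463055
0.1036771863894113 -1.5644005592166554
0 [ 1. -0. -0.]
1 [  0. -13.   0.]
2 [ -2. -26.   0.]
3 [ -6. -39.   0.]
4 [-12. -51.   0.]
5 [-19. -62.   0.]
6 [-28. -72.   0.]
7 [-38. -81.   0.]
8 [-48. -89.   0.]
9 [-60. -95.   0.]
10 [ -72. -100.    0.]
11 [ -85. -103.    0.]
12 [ -98. -104.    0.]
13 [-112. -104.    0.]
14 [-125. -102.    0.]
15 [-137.  -99.    0.]
16 [-150.  -94.    0.]
17 [-161.  -87.    0.]
18 [-172.  -79.    0.]
19 [-181.  -70.    0.]
20 [-190.  -60.    0.]
21 [-196.  -48.    0.]
22 [-202.  -36.    0.]
```

The peg is gripped at a width of about 15 mm. Now I'll swing it round the arc anticlockwise.

jog_arm:
  commands:
    - {"translation":[0.5,-6,0],"turn":[0,0,0]}
    - {"translation":[0,-13,0],"turn":[0,0,0]}
    - {"translation":[-2,-26,0],"turn":[0,0,0]}
    - {"translation":[-6,-39,0],"turn":[0,0,0]}
    - {"translation":[-12,-51,0],"turn":[0,0,0]}
    - {"translation":[-19,-62,0],"turn":[0,0,0]}
    - {"translation":[-28,-72,0],"turn":[0,0,0]}
    - {"translation":[-38,-81,0],"turn":[0,0,0]}
    - {"translation":[-48,-89,0],"turn":[0,0,0]}
    - {"translation":[-60,-95,0],"turn":[0,0,0]}
    - {"translation":[-66,-98,0],"turn":[0,0,0]}
    - {"translation":[-66,-98,0],"turn":[0,0,0]}
  grip_force: 20

```text
clock: 14.75
position: [0.668, 0.0109, 0.069]
ee_rot: [-2.222, 2.219, 0.0]
force: [-1.3, 2.7, 5.1]
width: 0.163
```

```bash
python3 - <<'E'
from h import *
o=arm.observe();print(o["clock"],o["position"],o["width"]*92,o["force"])
c=np.array([.5687,.0477]); P=o["position"][:2]; print(np.linalg.norm(P-c),np.arctan2(*(P-c)[::-1]))
E
```

```text
14.75 [0.66804059 0.01092707 0.06897259] 15.030639416756246 [-1.32570281  2.71162895  5.12655471]
0.10592828189222445 -0.35452963200958687
```

jog_arm:
  commands:
    - {"translation":[-12,-4,0],"turn":[0,0,0]}
    - {"translation":[-25,-6,0],"turn":[0,0,0]}
    - {"translation":[-39,-6,0],"turn":[0,0,0]}
    - {"translation":[-52,-5,0],"turn":[0,0,0]}
    - {"translation":[-65,-2,0],"turn":[0,0,0]}
    - {"translation":[-78,3,0],"turn":[0,0,0]}
    - {"translation":[-90,9,0],"turn":[0,0,0]}
    - {"translation":[-101,16,0],"turn":[0,0,0]}
    - {"translation":[-112,25,0],"turn":[0,0,0]}
    - {"translation":[-121,35,0],"turn":[0,0,0]}
    - {"translation":[-129,46,0],"turn":[0,0,0]}
    - {"translation":[-134,56,0],"turn":[0,0,0]}

```text
clock: 15.75
position: [0.6117, 0.1455, 0.069]
ee_rot: [-2.22, 2.219, -0.0]
force: [4.0, 4.9, -1.2]
width: 0.168
```

jog_arm:
  commands:
    - {"translation":[-2,5,0],"turn":[0,0,0]}
    - {"translation":[-2,5,0],"turn":[0,0,0]}
    - {"translation":[-2,5,0],"turn":[0,0,0]}
    - {"translation":[-2,5,0],"turn":[0,0,0]}

```text
clock: 16.08
position: [0.6066, 0.1475, 0.069]
ee_rot: [-2.22, 2.219, 0.001]
force: [1.8, 7.6, -0.3]
width: 0.163
```

```bash
python3 - <<'E'
from h import *
a=arm.get_image("side");b=arm.get_image("top")
o=arm.observe();print(o["clock"],o["position"],o["width"]*92,o["force"])
c=np.array([.5687,.0477]); P=o["position"][:2]; print(np.linalg.norm(P-c),np.arctan2(*(P-c)[::-1]))
for cc in("side","top"):
  for q,z in(("round_nest",.048),("front_mark",.048),("button_housing",.048),("foot",0)): print(cc,q,[(np.round(x["at"],1),plane(cc,x["at"],z)[:2].round(3),round(x["confidence"],2)) for x in arm.landmark_of(cc,q)][:2])
cv2.imwrite("pics/s7.png",np.hstack([cv2.resize(a[170:310,220:390],(400,330),interpolation=3),cv2.resize(b[180:366,220:449],(400,325),interpolation=3)[:330].copy() if 0 else cv2.resize(b[180:366,195:420],(400,330),interpolation=3)]))
E
```

```text
16.1833 [0.60674389 0.14739624 0.06899763] 15.062957191087197 [ 2.32172387  8.39805713 -1.10046868]
0.10670837391426405 1.2062536177221697
side round_nest [(array([413.7, 354.4]), array([ 0.755, -0.233]), 0.64), (array([289.3, 244.6]), array([0.51 , 0.048]), 0.63)]
side front_mark [(array([288.5, 246.5]), array([0.508, 0.042]), 0.96)]
side button_housing [(array([255.7, 185.1]), array([0.42 , 0.252]), 0.65), (array([311.9, 177.3]), array([0.567, 0.279]), 0.62)]
side foot [(array([313.6, 254.4]), array([0.567, 0.056]), 0.91)]
top round_nest [(array([304.6, 277.3]), array([0.514, 0.041]), 0.56)]
top front_mark [(array([305.9, 276.4]), array([0.516, 0.038]), 0.82)]
top button_housing [(array([131.4, 269.8]), array([0.521, 0.385]), 0.93), (array([306.5, 279.8]), array([0.509, 0.037]), 0.63)]
top foot [(array([300.4, 249.9]), array([0.574, 0.053]), 0.79)]
```

View pics/s7.png

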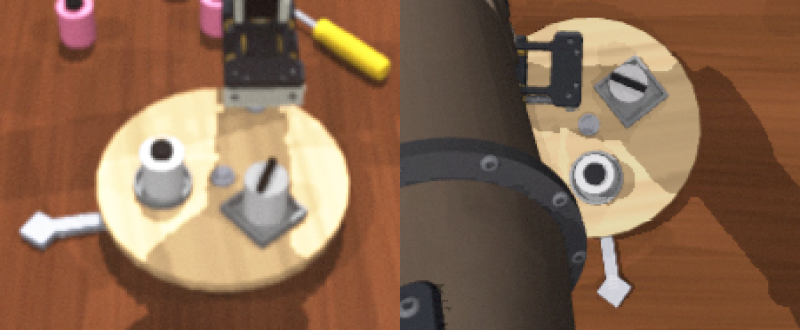

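The side view shows both housings upright and the round nest on the pointer side. In the top view the nest is at about (305.8,279.8), the hub at (301.3,249.9) and the pointer head at (314.8,344). I'll put numbers on the alignment.

```bash
python3 - <<'E'
from h import *
n=plane("top",(305.8,279.3),.057);h=plane("top",(301.3,250.1),.055);p=plane("top",(314.8,344),.003);s=plane("top",(311.4,320.9),.003)
ang=lambda a,b:np.arctan2(*(a-b)[1::-1])
print(n,h,"nest",ang(h,n),"pointer",ang(h,p),ang(h,s),"stem",ang(s,p))
n=plane("side",(220+163*.425,170+187*.424),.057);h=plane("side",(220+222*.425,170+174*.424),.055);p=plane("side",(220+38*.425,170+229*.424),.003)
print(n,h,"side nest",ang(h,n),"pointer",ang(h,p))
o=arm.observe();print(o["dq"].round(4),o["force"])
E
```

```text
[0.50946715 0.03814348 0.057     ] [0.56685123 0.04863074 0.055     ] nest 0.1807608521618835 pointer 0.16520874096120414 0.16242696780482727 stem 0.17360165440905662
[0.51079522 0.02680148 0.057     ] [0.56834793 0.04357844 0.055     ] side nest 0.28364616093314915 pointer 0.13155764713318932
[ 0.001   0.0001  0.0017 -0.     -0.0009  0.0005  0.0004] [1.20462332 6.85784364 0.08588899]
```

Top view: nest direction 0.18 rad, pointer 0.165 rad; peg kinematics give 0.16 rad. All are well inside the 0.16 rad tolerance. I'll hold for half a second and hand in.

jog_arm:
  commands:
    - {"translation":[0.5,0,0],"turn":[0,0,0]}
    - {"translation":[1,0,0],"turn":[0,0,0]}
    - {"translation":[1,0,0],"turn":[0,0,0]}
    - {"translation":[1,0,0],"turn":[0,0,0]}
    - {"translation":[1,0,0],"turn":[0,0,0]}
    - {"translation":[1,0,0],"turn":[0,0,0]}

```text
clock: 17.08
position: [0.607, 0.1473, 0.069]
ee_rot: [-2.219, 2.217, 0.002]
force: [3.9, 9.2, -2.0]
width: 0.162
```

```bash
python3 - <<'E'
from h import *
o=arm.observe();print(o["clock"],o["position"],o["width"]*92,o["force"],abs(o["dq"]).max())
print(arm.sign_off())
E
```

```text
17.0833 [0.60702843 0.14725362 0.06903403] 14.884522751778471 [ 3.86033819  9.18303743 -1.99368455] 0.0010905006698244172
the job is handed in; nothing more can be done
None
```

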